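# Set up the soldering place for battery packs

### The job

Get the bench ready for soldering: first slide the grey fume extractor into its yellow taped outline, centred and square with it, and then push the orange intake pipe fully down onto the extractor's spigot. Lay every blue battery pack on the sloped work rest, lengthwise up the slope and flat on the ledge, side by side, each with its lower end right against the yellow stop lip; leave the other things on the bench where they are and do not tip the extractor over.

Things in the scene. Friction and masses are not known exactly. Their poses are not given: they have to be found in the camera images.
- rest: fixed aluminium stand of the sloped work rest; origin on the bench under the middle of the rest, x axis points the way the ledge rises (away from the robot), y along the ledge
- deck: the rest's sloped wooden ledge: 80 mm deep up the slope, 380 mm long, 10 mm thick, its middle 90 mm above the bench, sloped 0.31 rad. Origin at the middle of its upper surface; x up the slope (away from the robot), y along the ledge, z square out of the surface. Four packs fit side by side with finger room at y = -138, -46, +46 and +138 mm
- lip (a point): middle of the foot of the yellow stop lip's inner face, at deck x = -40 mm. The lip runs along the ledge's whole low edge, 8 mm thick, 12 mm high above the surface. A pack lying against it has its centre at deck x = +15 mm, z = +22 mm and overhangs the ledge's upper edge by 30 mm
- spot: outline of flat yellow tape on the bench (no thickness to feel), inside 180 mm along its x by 160 mm along its y; origin at its centre on the bench
- extractor: loose grey fume extractor, a box 150 mm (x) by 130 mm (y) by 70 mm high, about 0.9 kg, too wide to grip, slides when pushed low with about 10 N; origin at the centre of its underside. A vertical steel spigot stands in the middle of its top: 36 mm diameter, 35 mm high, the top 9 mm tapered to 26 mm
- spigot_foot (a point): foot of the extractor's spigot: centre of the box's top, 70 mm above its underside
- pipe: loose orange intake pipe, a rigid straight tube standing upright: 52 mm outside, 41 mm inside diameter, 95 mm high, open at both ends; origin at the centre of its lower end. It slips over the spigot with 2.5 mm play all round and is fully home when its lower end stands on the extractor's top
- pack_a: blue shrink-wrapped battery pack with white ends, 110 mm long (x) by 44 by 44 mm, 0.38 kg, origin at its centre; one of three or four alike (absent ones read None)
- pack_b: blue shrink-wrapped battery pack with white ends, 110 mm long (x) by 44 by 44 mm, 0.38 kg, origin at its centre; one of three or four alike (absent ones read None)
- pack_c: blue shrink-wrapped battery pack with white ends, 110 mm long (x) by 44 by 44 mm, 0.38 kg, origin at its centre; one of three or four alike (absent ones read None)
- pack_d: blue shrink-wrapped battery pack with white ends, 110 mm long (x) by 44 by 44 mm, 0.38 kg, origin at its centre; one of three or four alike (absent ones read None)
- multimeter: yellow multimeter with round dial, 150 x 75 x 34 mm, lying flat; bystander, origin at centre of underside
- solder_spool: standing spool, 54 mm diameter, 45 mm high; bystander, origin at centre of underside
- screwdriver: red-handled screwdriver lying on the right; bystander
- jar: amber screw jar, 60 mm diameter, 70 mm high; bystander, origin at centre of underside
- flux: white bottle with red cap, 44 mm diameter, 100 mm high; bystander, origin at centre of underside
- tape_roll: black roll of tape lying flat, 90 mm outside diameter, 25 mm high; bystander, origin at centre of underside
Mind the look-alikes: they are no part of the job. Leave any pink or turquoise look-alike of the pack_d alone.

How it is judged:
By the outcome, as a careful person would: the job done as asked, in the order asked, and still so for the second after the job is handed in, with the robot touching nothing.
Of pack_a, pack_b, pack_c, pack_d only 3 to 4 are there at a start; the rules pass over those that are not, and their reading is None.
At some moment in a run one of pack_a, pack_b, pack_c, pack_d, extractor may be knocked a few centimetres aside while the robot is not near it.
It also fails if it takes over 208 s, if anything falls off the work surface, if the arm or the gripper's body presses on something with over 40 N, if the wrist force passes 120 N, or if a joint passes its speed limit or range.

### The arm

A 7-joint arm with a two-finger parallel gripper is mounted at the origin on the work surface. World frame = base frame: x ahead of the robot, y to its left, z up, the work surface at z = 0. Lengths are in m, angles in rad, forces in N, time in s.
With the tool pointing down it reaches from about 0.425 to 0.875 m from the base axis. Payload 9.9 kg.
Tool frame: the origin (TCP) lies midway between the tips of the shut fingers; the grasp point (between the pads) lies 19 mm behind it (ctrl.grip_point_offset is the distance from the TCP to the grasp point, in m); z points along the fingers, y is the direction in which the jaws open and shut (so a half turn about z gives the same grasp; the last joint's range is limited). The gripper opens to 85 mm and grips with 20 to 120 N. Pads are 22 mm wide; open, the fingers measure 114 mm over their backs; the gripper's body (76 mm by 85 mm) begins 54 mm behind the grasp point. The pads swing forward as they close: fully open they stand 13 mm farther back than shut.
Start: joints at [-1.242, 0.576, 0.025, 1.437, -0.015, 1.129, -0.057], TCP at [0.271, 0.618, 0.231] pointing down, gripper open.
Joint ranges: [-2.76, 2.76], [-0.34, 2.15], [-1.52, 1.57], [0.19, 2.46], [-1.09, 4.23], [0.17, 1.99], [-2.82, 2.82]. Speed limits (rad/s): [2.22, 2.22, 3.01, 3.01, 3.14, 3.14, 3.14].

### API

Orientations are given as a unit quaternion [x, y, z, w].
In Python, from plant import ctrl gives the robot as it stands. The module is installed in compiled form; this text tells all that it offers. Calls block until the motion is done:
- ctrl.move_ptp(position, orientation): joint-space move of the TCP to a pose.
- ctrl.movel(position, speed=0.15, frame=None): straight line of the TCP; frame=None keeps the orientation; speed is the mean speed in m/s.
- ctrl.goto_joints(angles): joint-space move.
- ctrl.gripper_to(opening): opening from 0.0 (shut) to 1.0 (fully open); the grip force is fixed at half the most; returns when the fingers have stopped.
- ctrl.wait(seconds).
- ctrl.inverse_kinematics(position, orientation): joint angles nearest the present ones, or None.
- ctrl.sense(): the state.
- ctrl.grab_frame(name): name is "scene" or "top" or "wrist"; returns a dict with "color" (384x512x3 uint8, red, green, blue), "camera_matrix" (3x3 intrinsics, pixels), "T" (4x4, takes a point from camera to world coordinates). Camera axes: x right, y up, looking along -z (the intrinsics and any distortion apply to the point x, -y, -z); pixel columns grow to the right and rows downward; lengths in m; the calibration is good to about 2 mm. A picture is of the moment at which its call begins. There is no depth.
A pose or a line that the arm cannot do raises ctrl.IKError and nothing moves.
- ctrl.hand_in(): hands the job in, once; it reports no verdict.
Trained networks look in the newest picture that a camera, given by its name, has taken for a name from the list of things; names that differ only in an ending like _2 or _b are one class to them, and where a whole thing is asked for, a point or a joint stands for the part that bears it (a point fixed in the world has none). Each returns a list of dicts, best first, with "conf" (0 to 1); they miss things now and then, are a little off and sometimes report something else, mostly with a low value. They report only what shows in the picture. A call takes as long as a camera call. They do not tell look-alikes from the thing itself.
- ctrl.masks_of(camera, query): "region" (384x512 bool, what is visible of it) and "pixel" ([column, row] in pixels, amid what is visible of it).
The state is a dict: "time": time; "qpos": joint angles; "dq": joint speeds; "joint_efforts": joint torques, N m; "ee_pos": TCP position; "eef_rot": TCP orientation; "wrist_force": force on the tool from outside, world axes, zero at the start; "torque": the same for the moment, N m; "grip_width": opening from 0.0 (shut) to 1.0 (fully open).
Only numpy, scipy, OpenCV 4.12 (cv2) and the standard library are available. Lean on these libraries where they do the work, as an engineer would, in place of code of your own. Each camera call takes 0.05 s, during which the arm holds its last target.

## Working session

There is one attempt and no reset: what is moved stays moved. The work goes in short steps, each a Python script; the robot and the scene stay as the last script left them, time stands still between calls to the robot, and variables do not carry over. Pictures are saved under pics/ and viewed, and the job is handed in when it is done.

```bash
mkdir -p pics; ls
python3 - <<'E'
from plant import ctrl
import cv2,numpy as np
for n in ["scene","top","wrist"]:
    f=ctrl.grab_frame(n); cv2.imwrite(f"pics/{n}0.png",f["color"][:,:,::-1])
    print(n,np.round(f["camera_matrix"],1).tolist(),np.round(f["T"],3).tolist(), f.keys())
s=ctrl.sense();print(s)
E
```

```text
pics
scene [[444.4, 0.0, 257.9], [0.0, 444.4, 194.1], [0.0, 0.0, 1.0]] [[-0.868, -0.338, 0.365, 1.002], [0.497, -0.566, 0.658, 0.92], [-0.016, 0.752, 0.659, 0.988], [0.0, 0.0, 0.0, 1.0]] dict_keys(['color', 'camera_matrix', 'T'])
top [[351.5, 0.0, 256.7], [0.0, 351.5, 183.9], [0.0, 0.0, 1.0]] [[-0.015, 0.985, -0.171, 0.33], [-0.999, -0.021, -0.034, 0.005], [-0.037, 0.17, 0.985, 1.153], [0.0, 0.0, 0.0, 1.0]] dict_keys(['color', 'camera_matrix', 'T'])
wrist [[292.2, 0.0, 258.9], [0.0, 292.2, 194.9], [0.0, 0.0, 1.0]] [[0.401, -0.872, -0.28, 0.197], [0.916, 0.381, 0.125, 0.65], [-0.002, -0.307, 0.952, 0.373], [0.0, 0.0, 0.0, 1.0]] dict_keys(['color', 'camera_matrix', 'T'])
{'time': 0.15, 'qpos': array([-1.24180421,  0.57636291,  0.02484327,  1.43769641, -0.01498267,
        1.12898686, -0.05647625]), 'dq': array([ 0.00092268, -0.0020419 ,  0.00057791, -0.00248227, -0.00027378,
        0.00200618,  0.00038522]), 'joint_efforts': array([ 3.28848211e-03, -7.66264486e+01,  2.25281596e+00, -2.86181760e+01,
        1.55804632e-02,  9.91152716e-03,  2.83868997e-05]), 'ee_pos': array([0.27064747, 0.61800351, 0.23063105]), 'eef_rot': array([ 2.04900063e-01,  9.78782694e-01, -6.27566114e-04, -9.36293385e-05]), 'wrist_force': array([ 0.20667411,  0.26752247, -0.36150426]), 'torque': array([ 0.03769908,  0.02740578, -0.04294675]), 'grip_width': 0.995257863763887}
```

View pics/scene0.png

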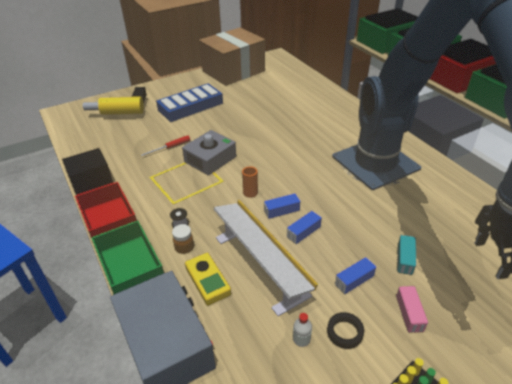

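View pics/top0.png

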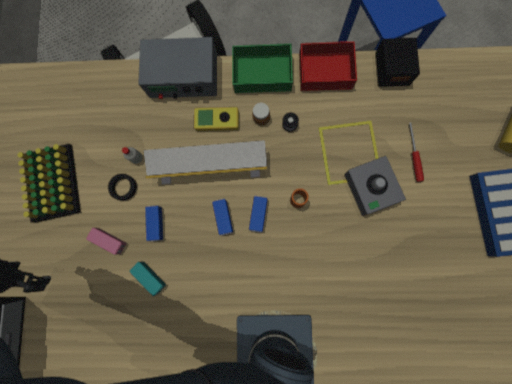

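View pics/wrist0.png

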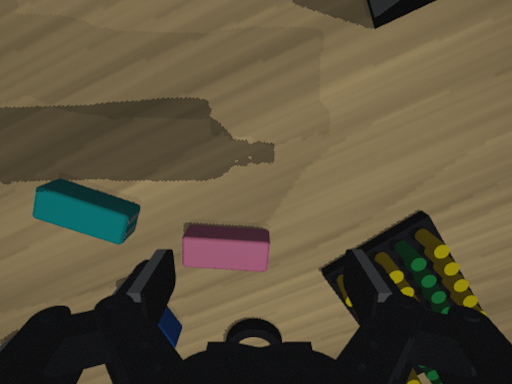

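```bash
cat > h.py <<'E'
from plant import ctrl
import cv2,numpy as np
from scipy.optimize import minimize
from scipy.spatial.transform import Rotation as R
def proj(P,f):
    P=np.atleast_2d(P); T=f["T"]; c=(P-T[:3,3])@T[:3,:3]
    c=c*[1,-1,-1]; K=f["camera_matrix"]
    p=c@K.T; return p[:,:2]/p[:,2:]
def ray(px,f):
    K=f["camera_matrix"];T=f["T"]
    d=np.linalg.inv(K)@[px[0],px[1],1.]; d=d*[1,-1,-1]
    return T[:3,3],T[:3,:3]@d
def toplane(px,f,z=0.):
    o,d=ray(px,f); return o+d*(z-o[2])/d[2]
def grab(n,save=None):
    f=ctrl.grab_frame(n)
    if save: cv2.imwrite(f"pics/{save}.png",f["color"][:,:,::-1])
    return f
S=8
def hullmask(P,f,shape):
    p=proj(P,f); h=cv2.convexHull(p.astype(np.float32))
    m=np.zeros((shape[0],shape[1]),np.uint8)
    big=np.zeros((shape[0]*4,shape[1]*4),np.uint8)
    cv2.fillPoly(big,[np.round((h+0.5)*4*16-8).astype(np.int32)],255,shift=4)
    return cv2.resize(big,(shape[1],shape[0]),interpolation=cv2.INTER_AREA)/255.
def box(l,w,h,z0=0):
    return np.array([[sx*l/2,sy*w/2,z] for sx in(-1,1) for sy in(-1,1) for z in(z0,z0+h)])
def place(P,x,y,yaw,z=0):
    return P@R.from_euler('z',yaw).as_matrix().T+[x,y,z]
def fit(P,views,x0,z=0,step=(0.01,0.01,0.15),yaws=None):
    """views: list of (frame,mask). returns x,y,yaw,iou"""
    best=None
    def cost(v):
        c=0
        for f,m in views:
            r=hullmask(place(P,v[0],v[1],v[2],z),f,m.shape)
            c+=1-np.minimum(r,m).sum()/max(np.maximum(r,m).sum(),1)
        return c/len(views)
    for yw in (yaws if yaws is not None else [x0[2]]):
        s=np.array([x0[0],x0[1],yw])
        sim=np.vstack([s]+[s+np.eye(3)[i]*step[i] for i in range(3)])
        r=minimize(cost,s,method='Nelder-Mead',options=dict(initial_simplex=sim,xatol=1e-4,fatol=1e-5,maxiter=150))
        if best is None or r.fun<best.fun: best=r
    return *best.x,1-best.fun
def blue(f):
    h=cv2.cvtColor(f["color"],cv2.COLOR_RGB2HSV)
    return ((h[...,0]>105)&(h[...,0]<130)&(h[...,1]>120)&(h[...,2]>40))
E
python3 - <<'E'
from h import *
for n in ["top","scene"]:
    f=grab(n)
    print(n)
    for q in ["pack_a","deck","rest","spot","extractor","pipe","flux","solder_spool","jar","tape_roll","multimeter","screwdriver"]:
        for d in ctrl.masks_of(n,q)[:5]:
            if d["conf"]<.3: continue
            print(q,round(d["conf"],2),np.round(d["pixel"]),d["region"].sum(),np.round(toplane(d["pixel"],f,0.0),3)[:2])
E
```

```text
top
pack_a 0.96 [102. 240.] 645 [0.355 0.558]
pack_a 0.94 [255. 213.] 522 [0.433 0.052]
pack_a 0.79 [223. 213.] 573 [0.434 0.157]
pack_a 0.77 [154. 225.] 590 [0.399 0.386]
pack_a 0.71 [146. 279.] 608 [0.226 0.406]
deck 0.82 [202. 156.] 3391 [0.632 0.231]
rest 0.67 [204. 158.] 3535 [0.625 0.223]
rest 0.55 [116. 181.] 427 [0.551 0.521]
spot 0.6 [338. 127.] 563 [ 0.72  -0.235]
extractor 0.74 [374. 183.] 2279 [ 0.525 -0.342]
pipe 0.49 [302. 194.] 215 [ 0.494 -0.104]
flux 0.64 [133. 152.] 233 [0.65  0.469]
solder_spool 0.51 [288. 120.] 263 [ 0.751 -0.065]
jar 0.57 [261. 112.] 325 [0.78  0.028]
tape_roll 0.97 [112. 189.] 399 [0.523 0.536]
multimeter 0.8 [216. 121.] 1004 [0.755 0.182]
multimeter 0.38 [265. 112.] 335 [0.781 0.013]
screwdriver 0.62 [415. 167.] 246 [ 0.575 -0.479]
scene
pack_a 0.91 [408. 309.] 970 [0.344 0.523]
pack_a 0.87 [406. 255.] 672 [0.22  0.387]
pack_a 0.84 [301. 230.] 678 [0.422 0.146]
pack_a 0.68 [282. 204.] 604 [0.411 0.014]
deck 0.82 [269. 249.] 3440 [0.548 0.162]
rest 0.68 [270. 254.] 4073 [0.556 0.183]
spot 0.69 [302. 228.] 696 [0.417 0.142]
spot 0.52 [182. 199.] 320 [ 0.685 -0.177]
extractor 0.92 [210. 154.] 1603 [ 0.496 -0.363]
pipe 0.64 [250. 179.] 452 [ 0.44  -0.151]
flux 0.97 [303. 332.] 517 [0.617 0.441]
solder_spool 0.72 [180. 218.] 272 [ 0.728 -0.093]
jar 0.6 [182. 240.] 519 [ 0.758 -0.003]
tape_roll 0.88 [343. 336.] 785 [0.538 0.5  ]
tape_roll 0.54 [178. 215.] 286 [ 0.728 -0.109]
multimeter 0.8 [204. 280.] 1396 [0.761 0.169]
multimeter 0.36 [269. 250.] 3387 [0.552 0.169]
screwdriver 0.77 [177. 142.] 115 [ 0.573 -0.497]
screwdriver 0.65 [184. 239.] 533 [ 0.751 -0.001]
screwdriver 0.33 [264. 250.] 3511 [0.564 0.158]
```

```bash
cat >> h.py <<'E'
def deckpts():
    # deck box + lip in rest frame (origin on bench, x up-slope horizontally)
    c,s=np.cos(.31),np.sin(.31)
    P=np.array([[x,y,z] for x in(-.040,.040) for y in(-.19,.19) for z in(-.010,0)]+[[x,y,z] for x in(-.048,-.04) for y in(-.19,.19) for z in(-.01,.012)])
    Rm=np.array([[c,0,-s],[0,1,0],[s,0,c]])
    return P@Rm.T+[0,0,.09]
def comps(m,amin=100):
    n,l,st,c=cv2.connectedComponentsWithStats(m.astype(np.uint8),connectivity=8)
    return [(l==i,c[i],st[i,4]) for i in range(1,n) if st[i,4]>=amin]
E
python3 - <<'E'
from h import *
ft=grab("top");fs=grab("scene")
B={}
for n,f in(("top",ft),("scene",fs)):
    for m,c,a in comps(blue(f)):
        print(n,np.round(c),a,np.round(toplane(c,f,.022),3)[:2])
        B.setdefault(n,[]).append((m,c,toplane(c,f,.022)))
for m,c,p in B["top"]:
    if a<100 or not(.3<p[0]<.6 and abs(p[1])<.6): continue
    vs=[(ft,m)]
    q=[x for x in B["scene"] if np.hypot(*(x[2]-p)[:2])<.04]
    print(p, "scene match",len(q))
    for v in ([(ft,m)],[(fs,q[0][0])] if q else None,[(ft,m),(fs,q[0][0])] if q else None):
        if v: print(np.round(fit(box(.11,.044,.044),v,[p[0],p[1],0],yaws=[-.6,-.2,.2,.6]),4))
d=ctrl.masks_of
md=d("top","deck")[0]["region"]; msd=d("scene","deck")[0]["region"]
for v in ([(ft,md)],[(fs,msd)],[(ft,md),(fs,msd)]): print("deck",np.round(fit(deckpts(),v,[.59,.19,0]),4))
me=d("top","extractor")[0]["region"]; mse=d("scene","extractor")[0]["region"]
t=np.linspace(0,2*np.pi,24,endpoint=False)
for v in ([(ft,me)],[(fs,mse)],[(ft,me),(fs,mse)]): print("ext",np.round(fit(box(.15,.13,.07),v,[.51,-.33,0],yaws=[-.3,.2,.6]),4))
cyl=lambda r,h:np.array([[r*np.cos(a),r*np.sin(a),z] for a in t for z in(0,h)])
mp=d("top","pipe")[0]["region"]; msp=d("scene","pipe")[0]["region"]
for v in ([(ft,mp)],[(fs,msp)],[(ft,mp),(fs,msp)]): print("pipe",np.round(fit(cyl(.026,.095),v,[.46,-.12,0]),4))
vis=np.hstack([cv2.resize(f["color"],None,fx=1,fy=1) for f in (ft,)])
for m in(me,md,mp): vis[m]=vis[m]//2+[0,100,0]
cv2.imwrite("pics/m1.png",cv2.resize(vis[80:260,100:440],None,fx=2.3,fy=2.3)[:,:,::-1])
E
```

```text
top [397.  17.] 2866 [ 1.109 -0.457]
top [495. 210.] 927 [ 0.427 -0.704]
top [258. 214.] 436 [0.429 0.042]
top [222. 217.] 448 [0.422 0.158]
top [154. 223.] 507 [0.406 0.381]
scene [282. 202.] 293 [0.42  0.027]
scene [304. 223.] 338 [0.412 0.145]
scene [ 25. 268.] 1868 [ 1.184 -0.107]
scene [356. 272.] 489 [0.396 0.372]
scene [  4. 356.] 133 [1.267 0.152]
[0.42928391 0.04224078 0.022     ] scene match 1
[ 0.4279  0.0423 -0.1315  0.8566]
[0.4172 0.0266 0.2703 0.4492]
[ 0.4295  0.0414 -0.1785  0.6372]
[0.42180354 0.15773507 0.022     ] scene match 1
[0.4227 0.157  0.1787 0.8273]
[0.4049 0.1385 0.4519 0.502 ]
[0.421  0.1557 0.2705 0.6442]
[0.40591916 0.3813462  0.022     ] scene match 1
[0.4058 0.3788 0.099  0.8062]
[0.3913 0.3694 0.2678 0.5607]
[0.4055 0.3784 0.1056 0.6696]
deck [0.6031 0.2041 0.0593 0.9732]
deck [0.59 0.19 0.   0.  ]
deck [0.6031 0.2041 0.0593 0.4866]
ext [ 0.5105 -0.3264  0.3358  0.9697]
ext [ 0.5117 -0.3271  0.3611  0.9603]
ext [ 0.5108 -0.3267  0.3475  0.9631]
pipe [ 0.4744 -0.0851 -0.6148  0.4041]
pipe [ 0.4758 -0.0851 -0.7055  0.9352]
pipe [ 0.4758 -0.0854 -0.6542  0.6696]
```

View pics/m1.png

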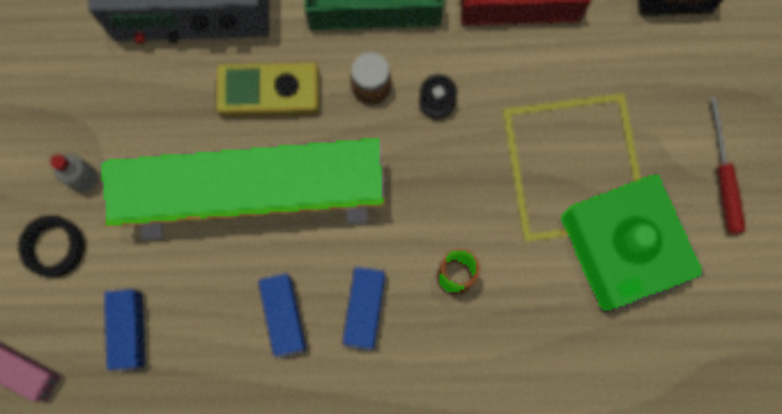

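```bash
cat >> h.py <<'E'
from scipy.optimize import least_squares
def yellowpts(f,ctr=(.62,-.27),rad=.16,bad=None):
    """bench points of yellow tape pixels near ctr"""
    h=cv2.cvtColor(f["color"],cv2.COLOR_RGB2HSV)
    m=(h[...,0]>=23)&(h[...,0]<=34)&(h[...,1]>130)&(h[...,2]>90)
    if bad is not None: m&=~bad
    v,u=np.nonzero(m)
    if len(u)==0: return np.zeros((0,2))
    P=np.array([toplane((a,b),f,0)[:2] for a,b in zip(u,v)])
    return P[np.hypot(P[:,0]-ctr[0],P[:,1]-ctr[1])<rad]
def fitspot(P,x0=(.62,-.27,.1),hx=.0925,hy=.0825):
    def res(v):
        c,s=np.cos(v[2]),np.sin(v[2]); d=P-v[:2]
        q=np.abs(np.c_[d[:,0]*c+d[:,1]*s,-d[:,0]*s+d[:,1]*c])-[hx+v[3],hy+v[3]]
        out=np.hypot(*np.maximum(q,0).T); ins=np.minimum(q.max(1),0)
        return out+ins
    best=None
    for yw in (x0[2]-.1,x0[2],x0[2]+.1,x0[2]+np.pi/2):
        r=least_squares(res,[x0[0],x0[1],yw,0.],loss='soft_l1',f_scale=.003)
        if best is None or r.cost<best.cost:best=r
    return best.x,best.cost,len(P)
E
python3 - <<'E'
from h import *
for n in("top","scene"):
    f=grab(n);P=yellowpts(f)
    print(n,len(P),P.min(0),P.max(0)) if len(P) else print(n,0)
    print(fitspot(P))
E
```

```text
top 407 [ 0.52480717 -0.35780406] [ 0.73893515 -0.16887531]
(array([ 0.63235664, -0.26722057,  0.11052873,  0.00269769]), np.float64(0.0010381752859016343), 407)
scene 301 [ 0.52579081 -0.3615373 ] [ 0.74021424 -0.1691592 ]
(array([ 0.63295253, -0.26884746,  0.11106572,  0.00273145]), np.float64(0.0010181683026674719), 301)
```

```bash
cat >> h.py <<'E'
LO=np.array([-2.76,-.34,-1.52,.19,-1.09,.17,-2.82]);HI=np.array([2.76,2.15,1.57,2.46,4.23,1.99,2.82])
def down(yaw,pitch=0.):
    # tool z down; tool x along yaw direction; pitch: rotate about the horizontal y axis of yaw frame (deck slope)
    return (R.from_euler('z',yaw)*R.from_euler('y',-pitch)*R.from_euler('x',np.pi)).as_quat()
def ik(p,q):
    j=ctrl.inverse_kinematics(list(p),list(q))
    return None if j is None else (np.round(j,2).tolist(),round(float(np.min(np.minimum(j-LO,HI-j))),2))
E
python3 - <<'E'
from h import *
e=(.511,-.327,.3475)
for yw in (.3475,.3475-np.pi):
    print(yw,ik((.40,-.367,.2),down(yw)),ik((.40,-.367,.012),down(yw)))
for yw in (.111,.111-np.pi): print(ik((.55,-.31,.012),down(yw)))
for yw in (.111+np.pi/2,.111-np.pi/2): print('y',ik((.63,-.40,.012),down(yw)))
for yw in (-.15,-.15+np.pi): print('pk',ik((.4295,.0414,.012),down(yw)),ik((.4295,.0414,.15),down(yw)))
for yw in (.06,.06+np.pi,.06-np.pi): print('dk',[ik((.6,.204+d,.13),down(yw,s)) for d in(-.14,.14) for s in(.31,)])
print((R.from_quat(down(.06,.31)).as_matrix()).round(2))
E
```

```text
0.3475 ([-0.01, 0.67, 1.14, 1.85, -0.69, 1.08, 0.18], 0.4) ([0.29, 0.77, 0.59, 2.02, -0.78, 0.58, 0.2], 0.31)
-2.794092653589793 ([0.43, 0.43, 0.33, 1.84, -0.17, 0.9, 2.76], 0.06) ([0.72, 0.68, -0.1, 2.0, 0.14, 0.47, 2.43], 0.3)
([0.14, 0.83, 0.52, 1.78, -0.61, 0.7, -0.46], 0.48)
([0.47, 0.76, -0.05, 1.77, 0.05, 0.62, 2.07], 0.45)
y ([0.3, 0.93, 0.39, 1.43, -0.42, 0.86, 0.94], 0.67)
y ([0.09, 1.09, 0.91, 1.44, -0.92, 1.07, -1.84], 0.17)
pk ([-0.39, 0.62, 0.28, 2.3, -0.6, 0.29, -1.31], 0.12) ([-0.76, 0.43, 0.78, 2.17, -0.47, 0.71, -1.37], 0.29)
pk ([-0.19, 0.6, -0.03, 2.29, 0.06, 0.26, 1.16], 0.09) ([-0.29, 0.33, 0.11, 2.16, -0.06, 0.65, 1.28], 0.3)
dk [([-0.58, 0.53, 0.55, 2.07, -0.7, 0.38, -1.02], 0.21), ([-1.09, 0.69, 0.69, 1.81, -0.53, 0.54, -1.67], 0.37)]
dk [([-0.15, 0.74, -0.03, 1.46, -0.02, 1.26, 1.46], 0.73), ([-0.46, 0.85, -0.13, 1.19, -0.05, 1.38, 1.09], 0.61)]
dk [([-0.15, 0.74, -0.03, 1.46, -0.02, 1.26, 1.46], 0.73), ([-0.46, 0.85, -0.13, 1.19, -0.05, 1.38, 1.09], 0.61)]
[[ 0.95  0.06  0.3 ]
 [ 0.06 -1.    0.02]
 [ 0.31  0.   -0.95]]
```

Run:
```python
from h import *
ctrl.move_ptp([.45,-.30,.22],down(.30-np.pi))
s=ctrl.sense();print(s["time"],np.round(s["qpos"],2),s["ee_pos"])
f=grab("wrist","w1"); ft=grab("top","top1")
me=ctrl.masks_of("top","extractor")[0]["region"]
print(np.round(fit(box(.15,.13,.07),[(ft,me)],[.51,-.33,0],yaws=[.2,.4,1.6,1.9]),4))
for z in(.2,.1,.012): print(ik((.40,-.367,z),down(.3475-np.pi)))
```

```text
5.2167 [ 0.06  0.46  0.65  1.82 -0.33  0.97  2.73] [ 0.45046422 -0.29941273  0.21989945]
[ 0.5096 -0.3243  0.3334  0.6674]
([0.49, 0.42, 0.25, 1.84, -0.13, 0.9, 2.71], 0.11)
([0.49, 0.55, 0.25, 1.95, -0.21, 0.66, 2.79], 0.03)
([0.64, 0.68, 0.02, 2.01, -0.04, 0.46, 2.61], 0.21)
```

View pics/w1.png

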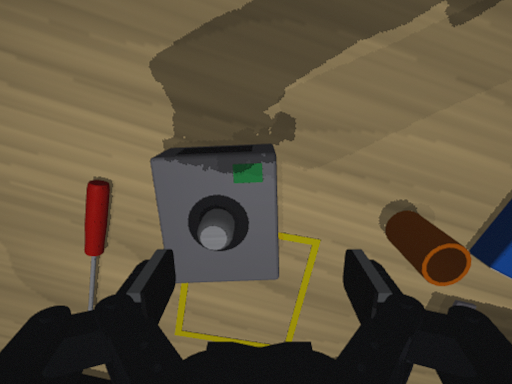

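View pics/top1.png

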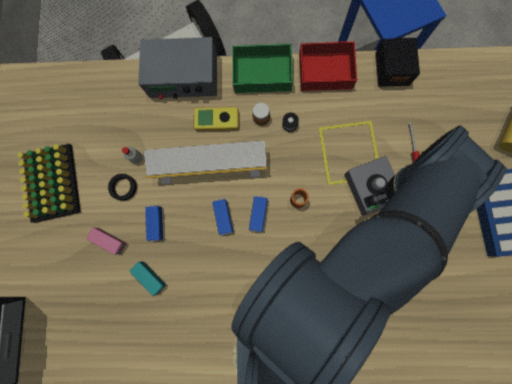

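Run:
```python
from h import *
f=grab("wrist");fs=grab("scene")
m=ctrl.masks_of("wrist","extractor");ms=ctrl.masks_of("scene","extractor")
print([x["conf"] for x in m],[x["conf"] for x in ms])
me=m[0]["region"];mse=ms[0]["region"]
for v in([(f,me)],[(fs,mse)],[(f,me),(fs,mse)]):print(np.round(fit(box(.15,.13,.07),v,[.51,-.33,0],yaws=[.2,.4,1.6,1.9]),4))
P=yellowpts(f,rad=.18);print(fitspot(P))
m=ctrl.masks_of("wrist","pipe");print([(x["conf"],x["pixel"]) for x in m])
```

```text
[0.93] [0.69]
[ 0.5071 -0.327   0.3399  0.9453]
[ 0.5109 -0.3266  0.3598  0.9655]
[ 0.5095 -0.3278  0.3504  0.9478]
(array([ 0.62990988, -0.26753877,  0.10959774,  0.00257767]), np.float64(0.006711289683956641), 1848)
[(0.84, [424.6, 248.7])]
```

```bash
cat >> h.py <<'E'
def st(tag=""):
    s=ctrl.sense();print(tag,"t",round(s["time"],2),"p",np.round(s["ee_pos"],4),"F",np.round(s["wrist_force"],1),"M",np.round(s["torque"],2),"g",round(s["grip_width"],3));return s
E
python3 - <<'E'
from h import *
q0=down(.345-np.pi)
ctrl.move_ptp([.397,-.3676,.09],q0);st()
ctrl.movel([.397,-.3676,.012],speed=.1);s=st("down");print(np.round(s["qpos"],2))
ctrl.movel([.426,-.3572,.012],speed=.08);st("near")
end=np.array([.5515-.006,-.3222-.0007])
a=np.array([.426,-.3572]); n=4
for i in range(1,n+1):
    p=a+(end-a)*i/n; yw=.345+(.111-.345)*i/n-np.pi
    ctrl.movel([p[0],p[1],.012],speed=.06,frame=down(yw));st(i)
fs=grab("scene","sc2");f=grab("wrist","w2")
mse=ctrl.masks_of("scene","extractor")[0]["region"]
print(np.round(fit(box(.15,.13,.07),[(fs,mse)],[.62,-.31,.11],yaws=[.11,.2]),4))
E
```

```text
t 6.28 p [ 0.3976 -0.3678  0.0906] F [ 0.4 -0.1  1. ] M [-0.02 -0.07 -0.01] g 1.0
down t 7.22 p [ 0.3974 -0.3678  0.0126] F [ 0.1 -0.6 -0.8] M [-0.02 -0.03  0.01] g 0.995
[ 0.56  0.69  0.16  2.01 -0.23  0.46  2.8 ]
near t 7.75 p [ 0.4265 -0.3568  0.012 ] F [-0.1 -0.6 -0.1] M [ 0.01  0.03 -0.  ] g 0.998
1 t 8.42 p [ 0.4563 -0.3486  0.012 ] F [-0.7  0.8 -0.4] M [ 0.01  0.03 -0.  ] g 1.002
2 t 9.08 p [ 0.4863 -0.3401  0.0121] F [-0.6 -0.1 -0.1] M [ 0.01 -0.   -0.04] g 1.001
3 t 9.75 p [ 0.5161 -0.3315  0.0121] F [-0.2 -0.9 -0.1] M [-0.01  0.04 -0.07] g 0.997
4 t 10.42 p [ 0.546  -0.3229  0.0121] F [-0.4  0.2  0.5] M [-0.02 -0.   -0.01] g 1.0
[ 0.6375 -0.3085  0.0872  0.9706]
```

View pics/sc2.png

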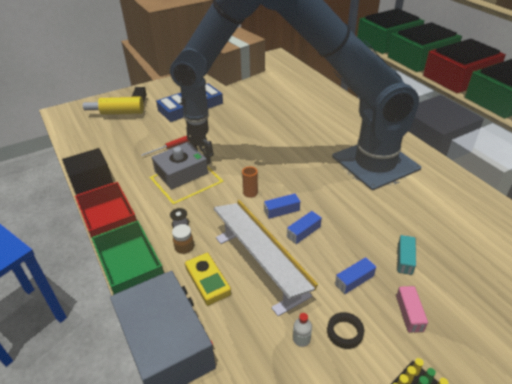

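Run:
```python
from h import *
ft=grab("top")
print([toplane(p,ft,0).round(3)[:2] for p in((409,125),(411,145),(416,178))])
for yw in(.1-np.pi/2,.1+np.pi/2):
  for y in(-.42,-.35):
    print(ik((.64,y,.012),down(yw)),ik((.64,y,.15),down(yw)))
```

```text
[array([ 0.721, -0.471]), array([ 0.651, -0.472]), array([ 0.539, -0.478])]
([0.12, 1.11, 0.91, 1.38, -0.91, 1.1, -1.87], 0.18) ([0.08, 1.04, 1.13, 1.27, -0.92, 1.37, -1.88], 0.17)
([0.01, 1.07, 0.91, 1.5, -0.93, 1.04, -1.89], 0.16) ([-0.08, 1.11, 1.35, 1.39, -1.08, 1.46, -1.8], 0.01)
([0.18, 1.05, 0.76, 1.37, -0.77, 1.02, 1.19], 0.32) ([0.16, 0.92, 0.84, 1.27, -0.68, 1.24, 1.11], 0.41)
([0.07, 1.01, 0.76, 1.49, -0.79, 0.96, 1.15], 0.3) ([0.04, 0.88, 0.85, 1.39, -0.68, 1.18, 1.07], 0.41)
```

Run:
```python
from h import *
ctrl.movel([.51,-.327,.012],speed=.15);ctrl.movel([.51,-.327,.15],speed=.25)
T=np.array([.6328,-.2683]);ex=np.array([np.cos(.111),np.sin(.111)]);ey=np.array([-ex[1],ex[0]])
q=down(.111-np.pi/2)
end=T-ey*.0826; a=end-ey*.0615
ctrl.move_ptp([a[0],a[1]-.01,.15],q);s=st();print(np.round(s["qpos"],2))
fs=grab("scene");ft=grab("top","top3")
for n,f in(("scene",fs),("top",ft)):
    m=ctrl.masks_of(n,"extractor")
    if m: print(n,m[0]["conf"],np.round(fit(box(.15,.13,.07),[(f,m[0]["region"])],[.63,-.31,.11],yaws=[.11,.2]),4))
ctrl.movel([a[0],a[1]-.01,.012],speed=.15);st()
p=end-ey*.002
ctrl.movel([p[0],p[1],.012],speed=.05);st()
fs=grab("scene","sc4");ms=ctrl.masks_of("scene","extractor")[0]["region"]
print(np.round(fit(box(.15,.13,.07),[(fs,ms)],[.63,-.27,.11],yaws=[.11,.2]),4))
```

```text
t 15.28 p [ 0.6487 -0.4215  0.15  ] F [-0.4  0.4 -0.4] M [-0.03 -0.01 -0.01] g 0.999
[ 0.09  1.05  1.13  1.24 -0.92  1.38 -1.88]
scene 0.89 [ 0.6353 -0.3057  0.0991  0.9574]
top 0.55 [ 0.6047 -0.3007  0.6035  0.3334]
 t 16.55 p [ 0.6491 -0.4221  0.0132] F [ 0.2  0.5 -0.2] M [ 0.03 -0.04 -0.  ] g 0.998
 t 18.09 p [ 0.6422 -0.3523  0.012 ] F [ 0.3 -1.4  1.5] M [-0.21 -0.1  -0.02] g 0.999
[ 0.6319 -0.2748  0.1211  0.9566]
```

View pics/sc4.png

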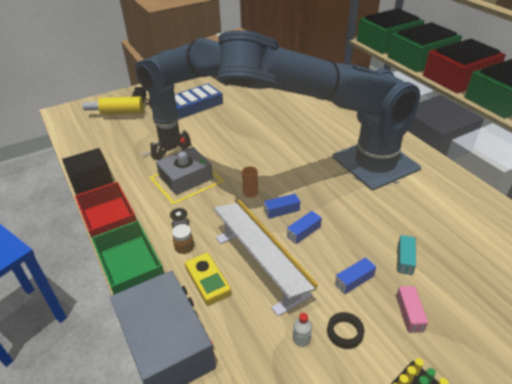

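Run:
```python
from h import *
T=np.array([.6328,-.2683]);ex=np.array([np.cos(.111),np.sin(.111)]);ey=np.array([-ex[1],ex[0]])
end=T-ey*.0784
ctrl.movel([end[0],end[1],.012],speed=.04);st()
b=end-ey*.04
ctrl.movel([b[0],b[1],.012],speed=.15);ctrl.movel([b[0],b[1],.2],speed=.3)
ctrl.move_ptp([.44,-.05,.25],down(0.3+np.pi));st()
c,s=np.cos,np.sin
for n in("scene","top","wrist"):
    f=grab(n,n+"5");m=ctrl.masks_of(n,"extractor")
    if not m: print(n,"none");continue
    v=np.array(fit(box(.15,.13,.07),[(f,m[0]["region"])],[.63,-.27,.11],yaws=[.11,.2]))
    P=yellowpts(f,rad=.18);sp=fitspot(P) if len(P)>50 else None
    print(n,round(m[0]["conf"],2),v.round(4),sp and (sp[0].round(4),sp[2]))
```

```text
t 18.5 p [ 0.6413 -0.346   0.012 ] F [-0.3 -2.6  0.5] M [-0.26  0.08  0.01] g 0.998
 t 22.44 p [ 0.44   -0.0503  0.2497] F [0.4 0.2 0.8] M [-0.01 -0.03 -0.01] g 1.005
scene 0.82 [ 0.6316 -0.2691  0.0741  0.9501] (array([ 0.6329, -0.2689,  0.1095,  0.0028]), 247)
top 0.98 [ 0.633  -0.2675  0.0835  0.7878] (array([ 0.633 , -0.2671,  0.1123,  0.0032]), 172)
wrist 0.98 [ 0.6284 -0.2713  0.1043  0.9316] (array([ 0.6309, -0.2685,  0.1064,  0.0031]), 1642)
```

View pics/top5.png

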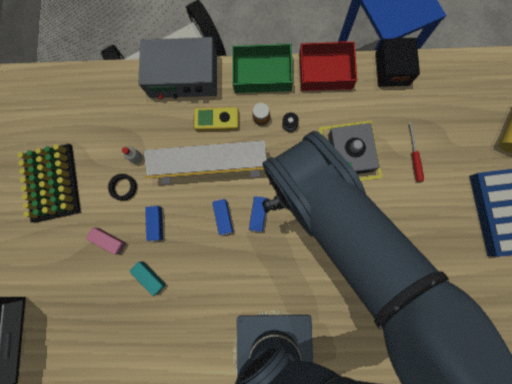

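View pics/wrist5.png

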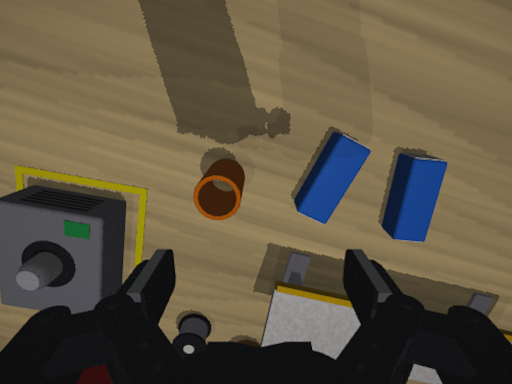

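```bash
cat >> h.py <<'E'
_t=np.linspace(0,2*np.pi,32,endpoint=False)
def cyl(r,h): return np.array([[r*np.cos(a),r*np.sin(a),z] for a in _t for z in(0,h)])
E
python3 - <<'E'
from h import *
for n in("wrist","scene"):
    f=grab(n);m=ctrl.masks_of(n,"pipe")[0];print(n,m["conf"],m["pixel"],np.round(fit(cyl(.026,.095),[(f,m["region"])],[.475,-.085,0]),4))
for yw in(0,np.pi/2,.3,.3+np.pi,np.pi,-np.pi/2): print(yw,ik((.475,-.085,.045),down(yw)),ik((.633,-.268,.12),down(yw)))
E
```

```text
wrist 0.71 [217.3, 191.0] [ 0.4707 -0.0878  0.1345  0.8956]
scene 0.6 [247.4, 179.7] [ 0.4751 -0.0859  0.1827  0.9444]
0 ([-0.36, 0.69, 0.68, 2.16, -0.82, 0.58, -0.63], 0.27) ([-0.03, 0.8, 0.69, 1.55, -0.57, 1.01, -0.75], 0.52)
1.5707963267948966 ([0.4, 0.6, -0.46, 2.13, 0.53, 0.53, -0.46], 0.33) ([0.62, 0.73, -0.52, 1.52, 0.41, 1.0, -0.01], 0.83)
0.3 ([-0.23, 0.62, 0.46, 2.15, -0.59, 0.49, -0.58], 0.31) ([0.08, 0.74, 0.47, 1.54, -0.38, 0.95, -0.61], 0.71)
3.441592653589793 ([0.68, 0.72, -0.93, 2.12, 0.88, 0.76, 1.04], 0.34) ([0.85, 0.87, -1.01, 1.51, 0.77, 1.2, 1.58], 0.51)
3.141592653589793 ([0.64, 0.69, -0.85, 2.12, 0.83, 0.7, 0.79], 0.34) ([0.82, 0.84, -0.92, 1.51, 0.71, 1.15, 1.33], 0.6)
-1.5707963267948966 ([0.84, 0.9, -1.27, 2.11, 1.06, 1.02, 2.11], 0.25) ([0.95, 1.02, -1.34, 1.51, 1.0, 1.41, 2.7], 0.12)
```

Run:
```python
from h import *
q=down(.2+np.pi)
ctrl.move_ptp([.4735,-.0865,.16],q);st()
f=grab("wrist","w6");m=ctrl.masks_of("wrist","pipe")
if m: print(m[0]["conf"],m[0]["pixel"],np.round(fit(cyl(.026,.095),[(f,m[0]["region"])],[.475,-.085,0]),4))
ctrl.movel([.4735,-.0865,.046],speed=.15);st()
ctrl.gripper_to(0.3);st("grip")
ctrl.movel([.4735,-.0865,.19],speed=.2);st("lift")
f=grab("wrist","w7");fs=grab("scene","sc7")
```

```text
t 23.43 p [ 0.4733 -0.0854  0.1605] F [-0.8 -0.3  0.6] M [ 0.04  0.04 -0.03] g 0.997
0.64 [255.3, 203.4] [ 0.4711 -0.0878  0.184   0.9051]
 t 24.44 p [ 0.4739 -0.0863  0.0467] F [0.3 0.8 1. ] M [ 0.01  0.01 -0.03] g 1.003
grip t 24.86 p [ 0.474  -0.0867  0.0469] F [-1.6 -1.2  9.6] M [-0.05  0.41 -0.03] g 0.594
lift t 25.73 p [ 0.4728 -0.0869  0.189 ] F [-0.4 -0.1 -1.4] M [-0.05 -0.03  0.01] g 0.595
```

View pics/w7.png

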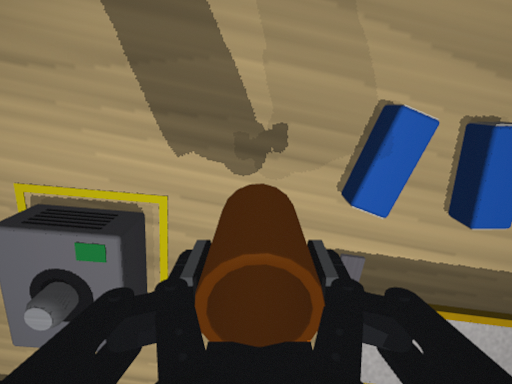

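View pics/sc7.png

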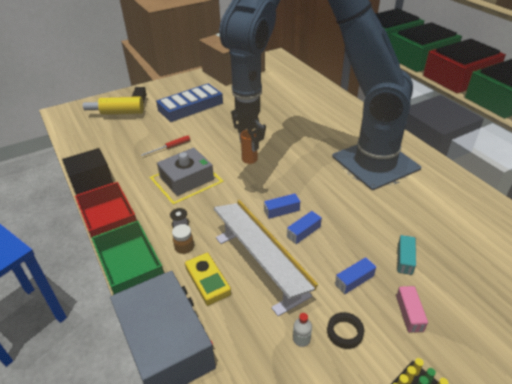

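Run:
```python
from h import *
s=st();p=s["ee_pos"];z=p[2]-.046
f=grab("wrist");m=ctrl.masks_of("wrist","pipe")
for x in m: print(x["conf"],x["pixel"],x["region"].sum())
r=m[0]["region"].astype(np.uint8)
# fill hull then crop
pts=np.argwhere(r)[:,::-1].astype(np.int32);h=cv2.convexHull(pts);mm=np.zeros_like(r);cv2.fillPoly(mm,[h],1);mm[335:]=0
def cost(v):
    q=hullmask(place(cyl(.026,.095),v[0],v[1],0,z),f,mm.shape);q[335:]=0
    return 1-np.minimum(q,mm).sum()/np.maximum(q,mm).sum()
b=minimize(cost,p[:2],method='Nelder-Mead',options=dict(initial_simplex=[p[:2],p[:2]+[.01,0],p[:2]+[0,.01]]))
print("pipe wrist",b.x,b.fun)
ft=grab("top","top8");fs=grab("scene")
E=cyl(.013,.0)+[0,0,.105]
for n,g in(("top",ft),("scene",fs),("wrist",f)):
    k=ctrl.masks_of(n,"extractor")
    if k:
        print(n,round(k[0]["conf"],2),np.round(fit(box(.15,.13,.07),[(g,k[0]["region"])],[.63,-.27,.1],yaws=[.05,.11,.2]),4),fitspot(yellowpts(g,rad=.18))[0])
    c=proj([.632,-.269,.105],g)[0];print("spigot top px",c)
    a=cv2.resize(g["color"],None,fx=2,fy=2)
    u,v=int(c[0]*2),int(c[1]*2)
    cr=a[max(v-120,0):v+120,max(u-120,0):u+120].copy();cv2.imwrite(f"pics/c_{n}8.png",cv2.resize(cr,None,fx=2,fy=2)[:,:,::-1])
```

```text
t 25.82 p [ 0.4727 -0.0867  0.1888] F [-0.1  0.3 -2.4] M [ 0.   -0.    0.03] g 0.593
0.97 [257.9, 281.4] 15763
pipe wrist [ 0.47027792 -0.08732983] 0.02180857180363649
top 0.67 [ 0.6411 -0.2767  0.0253  0.3154] [ 0.63209852 -0.26603921  0.10237375  0.00482545]
spigot top px [357.77844633 143.07395142]
scene 0.65 [ 0.6322 -0.2675  0.0739  0.9669] [ 0.63287919 -0.26876761  0.10986195  0.00278737]
spigot top px [182.12348542 154.55848067]
wrist 0.83 [ 0.6285 -0.2702  0.1133  0.7648] [ 0.63084292 -0.26825347  0.10818492  0.00306288]
spigot top px [ 36.50688034 323.17568088]
```

View pics/c_top8.png

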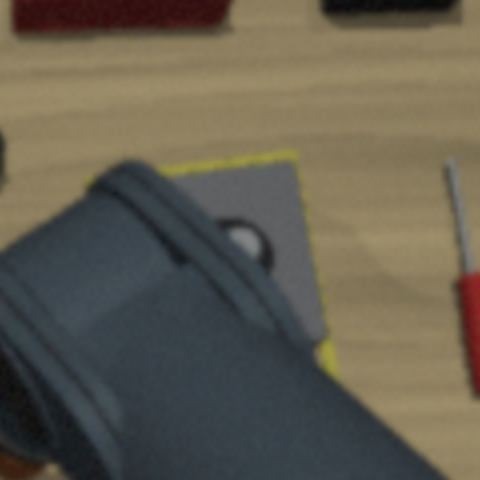

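Run:
```python
from h import *
ctrl.move_ptp([.46,.12,.25],down(.2+np.pi));st()
acc=[]
for n in("top","scene"):
    g=grab(n,n+"9");k=ctrl.masks_of(n,"extractor")
    print(n,round(k[0]["conf"],2),np.round(fit(box(.15,.13,.07),[(g,k[0]["region"])],[.63,-.27,.1],yaws=[.05,.11,.2]),4),fitspot(yellowpts(g,rad=.18))[0])
    a=g["color"].copy()
    c=proj([.632,-.269,.07],g)[0].astype(int)
    v=a[c[1]-50:c[1]+50,c[0]-60:c[0]+60];cv2.imwrite(f"pics/c_{n}9.png",cv2.resize(v,None,fx=6,fy=6,interpolation=cv2.INTER_CUBIC)[:,:,::-1])
```

```text
t 27.04 p [0.4601 0.1191 0.2497] F [ 0.4 -1.4 -1.3] M [-0.04 -0.01 -0.  ] g 0.598
top 0.58 [ 0.63   -0.2678  0.1006  0.9353] [ 0.63296145 -0.26746081  0.11098221  0.00309606]
scene 0.72 [ 0.6323 -0.2688  0.0947  0.9552] [ 0.63292446 -0.26881543  0.11004362  0.00274852]
```

View pics/c_top9.png

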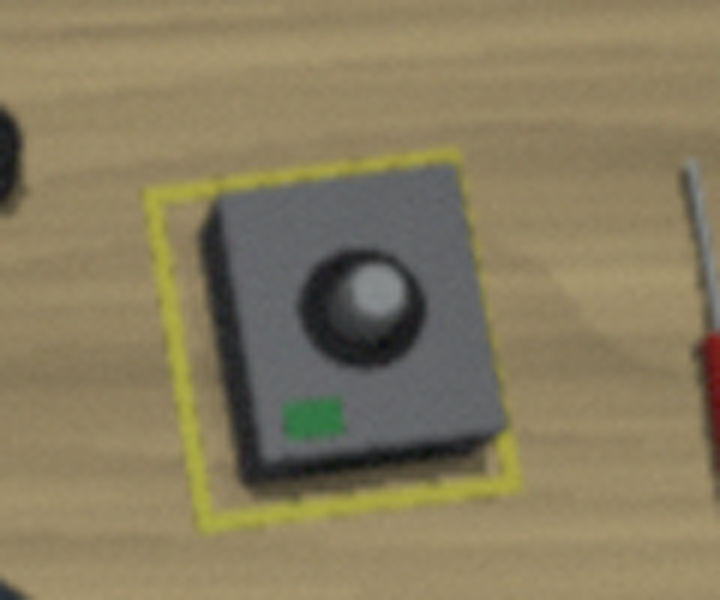

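View pics/c_scene9.png

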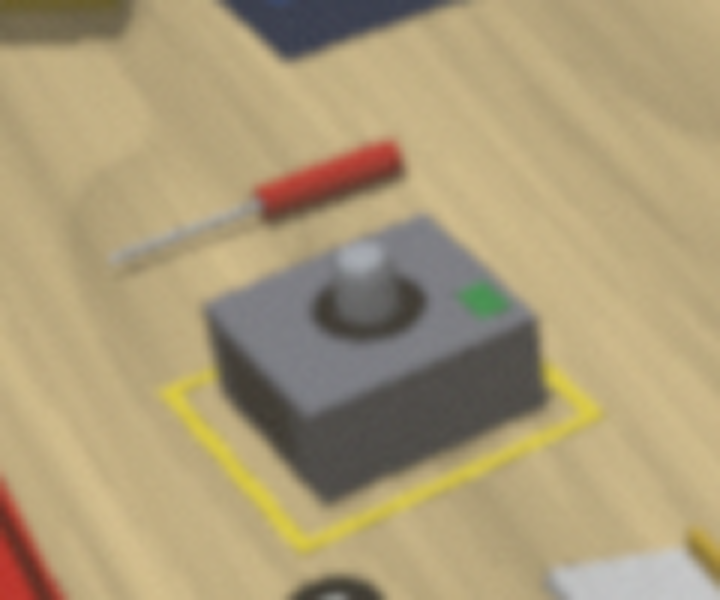

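Run:
```python
from h import *
X=[.632,-.2685]
ctrl.move_ptp([*X,.22],down(.2+np.pi));st()
fs=grab("scene","sc10")
ctrl.movel([*X,.160],speed=.12);s=st();F0=s["wrist_force"]
z=.160
while z>.1135:
    z-=.004
    ctrl.movel([*X,z],speed=.04);s=st()
    d=s["wrist_force"]-F0
    if abs(d[2])>12 or np.hypot(*d[:2])>10: print("contact",d);break
fs=grab("scene","sc11");f=grab("wrist","w11")
```

```text
t 28.81 p [ 0.6324 -0.2663  0.2206] F [ 0.2  0.5 -1.3] M [0.02 0.03 0.04] g 0.597
 t 29.51 p [ 0.6324 -0.2682  0.1605] F [-0.3  0.7 -0.8] M [-0.03  0.01 -0.01] g 0.595
 t 29.76 p [ 0.6321 -0.2685  0.1564] F [ 0.3  0.4 -1.4] M [-0.04  0.01  0.01] g 0.6
 t 30.01 p [ 0.6319 -0.2685  0.1518] F [ 0.1 -0.7 -1.7] M [0.02 0.06 0.  ] g 0.599
 t 30.26 p [ 0.6318 -0.2685  0.1476] F [-0.7  0.2 -1.7] M [-0.   -0.01 -0.04] g 0.597
 t 30.51 p [ 0.6318 -0.2685  0.1436] F [-0.5 -0.3 -1.3] M [-0.01  0.02  0.03] g 0.597
 t 30.76 p [ 0.6318 -0.2685  0.1396] F [-0.1 -1.1 -1.8] M [ 0.03 -0.    0.04] g 0.59
 t 31.01 p [ 0.6319 -0.2686  0.1357] F [-0.  -0.2 -2.5] M [ 0.03  0.01 -0.  ] g 0.595
 t 31.26 p [ 0.6319 -0.2685  0.1317] F [ 0.   0.  -1.6] M [-0.04 -0.02 -0.01] g 0.591
 t 31.51 p [ 0.6319 -0.2685  0.1277] F [-0.6 -0.1 -1.8] M [-0.01 -0.04 -0.02] g 0.597
 t 31.76 p [ 0.6319 -0.2685  0.1237] F [ 0.4 -0.2 -0.9] M [-0.01 -0.02 -0.01] g 0.596
 t 32.01 p [ 0.6319 -0.2686  0.1197] F [ 0.7  0.5 -1.8] M [0.07 0.04 0.01] g 0.598
 t 32.26 p [ 0.6323 -0.2685  0.117 ] F [-3.5  0.3  6.8] M [ 0.21  0.76 -0.  ] g 0.6
 t 32.51 p [ 0.6329 -0.2687  0.1166] F [-13.    0.4  33.3] M [ 0.16  2.56 -0.34] g 0.595
contact [-12.70770685  -0.25159824  34.12972032]
```

View pics/sc11.png

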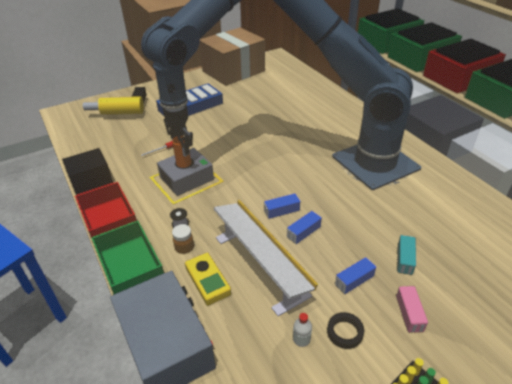

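Run:
```python
from h import *
ctrl.movel([.632,-.2685,.1166],speed=.04);st()
ctrl.gripper_to(1.0);st()
ctrl.movel([.632,-.2685,.25],speed=.25)
ctrl.move_ptp([.45,.0,.28],down(0+np.pi));st()
ft=grab("top","top12");fs=grab("scene","sc12");f=grab("wrist","w12")
for n,g in(("top",ft),("wrist",f)):
    for m,c,a in comps(blue(g)):
        p=toplane(c,g,.022)
        if not(.3<p[0]<.75 and -.5<p[1]<.6): continue
        print(n,np.round(c),a,np.round(fit(box(.11,.044,.044),[(g,m)],[p[0],p[1],0],yaws=[-.6,-.2,.2,.6]),4))
for n,g in(("scene",fs),):
    m=ctrl.masks_of(n,"pipe")[0];print(n,m["conf"],m["pixel"],np.round(fit(cyl(.026,.095),[(g,m["region"])],[.632,-.268,0],z=.07),4))
for n,g in(("top",ft),("wrist",f)):
    m=ctrl.masks_of(n,"deck")
    if m: print(n,m[0]["conf"],np.round(fit(deckpts(),[(g,m[0]["region"])],[.603,.204,.06]),4))
```

```text
t 32.88 p [ 0.6322 -0.2686  0.1167] F [-2.3  0.1  9.7] M [-0.01  0.37 -0.02] g 0.595
 t 33.32 p [ 0.632  -0.2684  0.1163] F [-0.5 -0.4  0.3] M [0.02 0.03 0.01] g 1.005
 t 35.23 p [ 0.4508 -0.0009  0.2798] F [-0.3 -0.4 -1. ] M [ 0.01 -0.   -0.01] g 1.002
top [257. 216.] 360 [ 0.4229  0.0424 -0.1462  0.7069]
top [222. 216.] 449 [0.4234 0.1567 0.2011 0.829 ]
top [154. 223.] 509 [0.4042 0.3788 0.0384 0.8137]
wrist [376. 139.] 3390 [0.4215 0.156  0.2273 0.8806]
wrist [291. 144.] 2866 [ 0.4272  0.0418 -0.1624  0.9187]
scene 0.94 [179.7, 149.5] [ 0.634  -0.2688  0.03    0.919 ]
top 0.71 [0.603 0.204 0.06  0.   ]
wrist 0.58 [0.5981 0.2031 0.0586 0.7722]
```

View pics/top12.png

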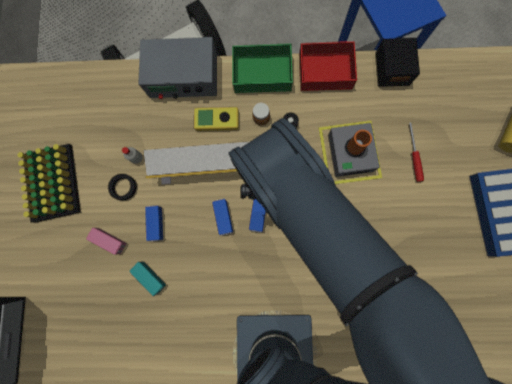

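View pics/w12.png

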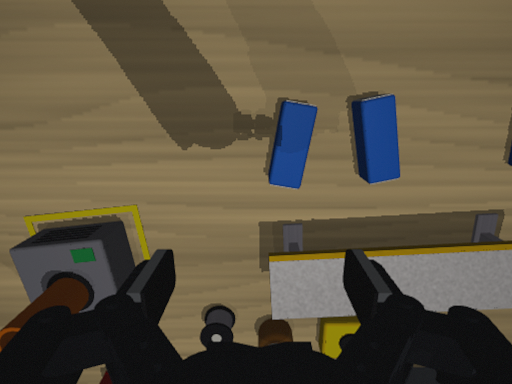

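View pics/sc12.png

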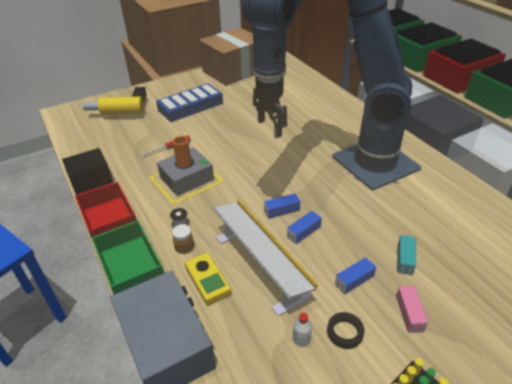

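```bash
cat >> h.py <<'E'
DK=np.array([.603,.204]);DY=.0593
c_,s_=np.cos(.31),np.sin(.31)
DR=R.from_euler('z',DY).as_matrix()@np.array([[c_,0,-s_],[0,1,0],[s_,0,c_]])
def deck(x,y,z): return DR@np.array([x,y,z])+[DK[0],DK[1],.09]
def dq(flip=True):
    r=R.from_matrix(DR)*R.from_euler('x',np.pi)
    return (r*R.from_euler('z',np.pi)).as_quat() if flip else r.as_quat()
E
python3 - <<'E'
from h import *
for x,y,w in((.4275,.042,-.155),(.4225,.1565,.2),(.405,.379,.08)):
  for fl in(0,np.pi):
    print(fl,ik((x,y,.003),down(w+fl)),ik((x,y,.15),down(w+fl)))
for sl in(-.046,.046,.138):
  for fl in(False,True): print(sl,fl,deck(.015,sl,.003).round(3),ik(deck(.015,sl,.003),dq(fl)),ik(deck(.03,sl,.09),dq(fl)))
f=grab("top");k=f["color"][190:300,80:290];cv2.imwrite("pics/packs.png",cv2.resize(k,None,fx=3.5,fy=3.5,interpolation=cv2.INTER_CUBIC)[:,:,::-1])
E
```

```text
0 ([-0.51, 0.68, 0.45, 2.31, -0.95, 0.34, -0.94], 0.14) ([-0.83, 0.48, 0.92, 2.18, -0.57, 0.74, -1.26], 0.28)
3.141592653589793 ([0.23, 0.68, -0.65, 2.28, 0.97, 0.48, 0.2], 0.18) ([0.53, 0.48, -1.03, 2.14, 0.57, 0.83, 0.56], 0.32)
0 ([-0.35, 0.63, -0.16, 2.24, 0.34, 0.29, -2.17], 0.12) ([-0.16, 0.37, -0.41, 2.1, 0.22, 0.71, -2.08], 0.36)
3.141592653589793 ([0.04, 0.72, -0.74, 2.23, 0.98, 0.57, 0.3], 0.23) ([0.29, 0.53, -1.09, 2.09, 0.62, 0.89, 0.61], 0.37)
0 ([-0.73, 0.7, -0.16, 1.98, 0.22, 0.48, -2.54], 0.28) ([-0.6, 0.5, -0.35, 1.86, 0.23, 0.83, -2.56], 0.26)
3.141592653589793 ([-0.38, 0.8, -0.73, 1.96, 0.82, 0.71, 0.03], 0.5) ([-0.22, 0.64, -0.98, 1.84, 0.63, 1.01, 0.18], 0.54)
-0.046 False [0.619 0.159 0.097] ([-0.45, 0.56, 0.1, 1.99, 0.14, 0.3, -2.0], 0.13) ([-0.36, 0.42, -0.04, 1.93, 0.24, 0.51, -2.1], 0.34)
-0.046 True [0.619 0.159 0.097] ([0.1, 0.64, -0.74, 1.97, 1.06, 0.63, 0.29], 0.46) ([0.22, 0.54, -0.92, 1.91, 0.87, 0.78, 0.46], 0.55)
0.046 False [0.614 0.251 0.097] ([-0.62, 0.59, 0.13, 1.92, 0.18, 0.36, -2.19], 0.19) ([-0.54, 0.46, -0.01, 1.86, 0.28, 0.57, -2.27], 0.4)
0.046 True [0.614 0.251 0.097] ([-0.07, 0.67, -0.72, 1.9, 1.04, 0.7, 0.18], 0.53) ([0.02, 0.57, -0.88, 1.84, 0.88, 0.85, 0.33], 0.62)
0.138 False [0.608 0.343 0.097] ([-0.77, 0.64, 0.16, 1.81, 0.18, 0.44, -2.32], 0.27) ([-0.69, 0.51, 0.0, 1.75, 0.3, 0.64, -2.41], 0.41)
0.138 True [0.608 0.343 0.097] ([-0.24, 0.71, -0.7, 1.79, 1.01, 0.78, 0.12], 0.61) ([-0.16, 0.62, -0.84, 1.73, 0.89, 0.93, 0.24], 0.68)
```

View pics/packs.png

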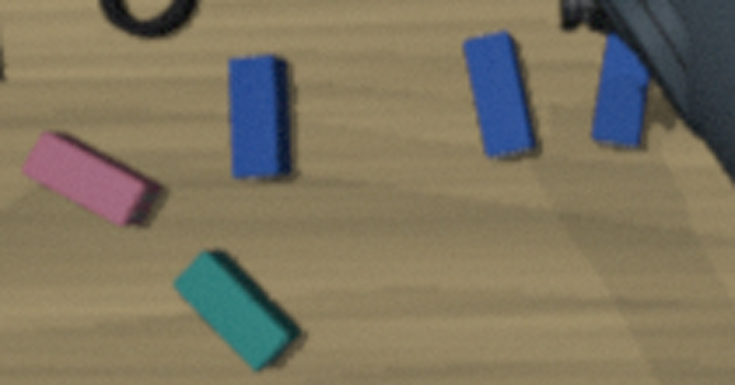

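```bash
cat >> h.py <<'E'
def pick(x,y,w,h=.003,name="pk"):
    ctrl.move_ptp([x,y,.17],down(w+np.pi));st("over")
    f=grab("wrist",name+"_a");best=None
    for m,c,a in comps(blue(f),300):
        r=fit(box(.11,.044,.044),[(f,m)],[x,y,w])
        d=np.hypot(r[0]-x,r[1]-y)
        if best is None or d<best[1]: best=(r,d)
    print("wrist fit",best and np.round(best[0],4))
    if best and best[0][3]>.8 and best[1]<.04:
        x,y,w=best[0][:3]; x+=.002; y+=.001
    ctrl.move_ptp([x,y,.08],down(w+np.pi))
    ctrl.movel([x,y,h],speed=.12);st("down")
    ctrl.gripper_to(.2);s=st("grip")
    ctrl.movel([x,y,.17],speed=.2);st("lift")
    f=grab("wrist",name+"_b")
def lay(sl,h=.003,name="pk",x0=.027):
    q=dq(True)
    ctrl.move_ptp(deck(x0,sl,h+.07),q);s=st("over deck")
    ctrl.movel(deck(x0,sl,h+.012),speed=.12);s=st();F0=s["wrist_force"]
    z=h+.012
    while z>h-.006:
        z-=.002;ctrl.movel(deck(x0,sl,z),speed=.03);s=ctrl.sense()
        d=DR.T@(s["wrist_force"]-F0)
        if d[2]>6: break
    print("deck contact z",round(z,4),"TCPdeck",np.round(DR.T@(s["ee_pos"]-[*DK,.09]),4),d.round(1))
    zc=z+.001
    ctrl.movel(deck(x0,sl,zc),speed=.03);s=ctrl.sense();F1=s["wrist_force"]
    x=x0
    while x>x0-.04:
        x-=.002;ctrl.movel(deck(x,sl,zc),speed=.03);s=ctrl.sense()
        d=DR.T@(s["wrist_force"]-F1)
        if d[0]>10: break
    print("lip contact x",round(x,4),"TCPdeck",np.round(DR.T@(s["ee_pos"]-[*DK,.09]),4),d.round(1))
    f=grab("wrist",name+"_c");fs=grab("scene",name+"_s")
    return x,zc
def release(x,sl,zc):
    ctrl.gripper_to(1.0);st("rel")
    ctrl.movel(deck(x,sl,zc+.09),speed=.2);st("up")
E
python3 - <<'E'
from h import *
pick(.4275,.042,-.155,name="p1")
E
```

```text
over t 36.13 p [0.4281 0.0422 0.1706] F [1.1 0.7 0.2] M [ 0.01 -0.   -0.04] g 0.998
wrist fit [ 0.4275  0.042  -0.155   0.    ]
down t 37.42 p [0.4284 0.0421 0.004 ] F [-0.6  0.3 -0.3] M [ 0.04 -0.04  0.04] g 1.001
grip t 37.89 p [0.4279 0.042  0.0036] F [-1.2 -1.1 10.7] M [-0.03  0.31 -0.2 ] g 0.511
lift t 38.88 p [0.4268 0.0415 0.169 ] F [ 0.4 -0.5 -3.7] M [ 0.03  0.01 -0.03] g 0.51
```

View pics/p1_b.png

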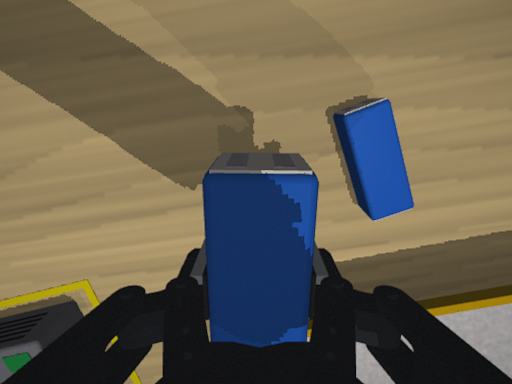

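```bash
sed -i 's/    for m,c,a in comps(blue(f),300):\n        r=fit/&/; s/        r=fit(box(.11,.044,.044),\[(f,m)\],\[x,y,w\])/        pc=toplane(c,f,.03)\n        if np.hypot(pc[0]-x,pc[1]-y)>.05: continue\n        r=fit(box(.11,.044,.044),[(f,m)],[pc[0],pc[1],w])/' h.py
python3 - <<'E'
from h import *
print(lay(-.046,h=.0035,name="p1"))
E
```

```text
over deck t 39.77 p [0.608  0.1577 0.1671] F [ 0.2 -0.4 -3.8] M [-0.08  0.59 -0.04] g 0.508
 t 40.41 p [0.6266 0.1592 0.1134] F [-0.2 -0.  -3.5] M [-0.01  0.5   0.04] g 0.508
deck contact z 0.0035 TCPdeck [ 0.0272 -0.0458  0.0042] [-2.1 -0.4  9.7]
lip contact x 0.009 TCPdeck [ 0.0125 -0.046   0.0051] [10.  -0.1 -4.3]
(0.008999999999999994, 0.0045)
```

View pics/p1_c.png

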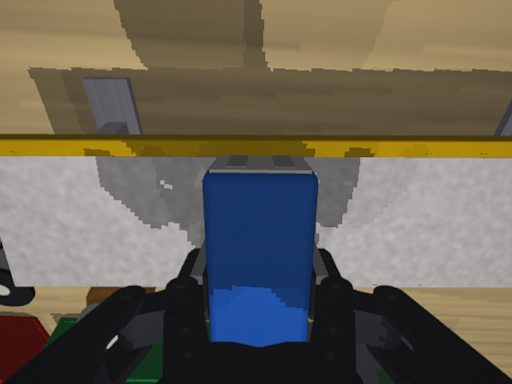

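View pics/p1_s.png

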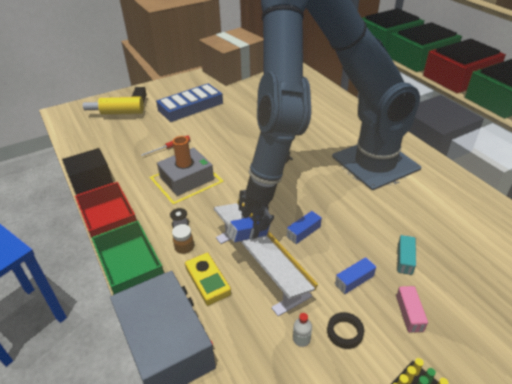

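Run:
```python
from h import *
release(.012,-.046,.0045)
f=grab("wrist","p1_d");fs=grab("scene","p1_e");ft=grab("top")
for n,g in(("top",ft),("wrist",f)):
    for m,c,a in comps(blue(g)):
        p=toplane(c,g,.022)
        if not(.3<p[0]<.75 and -.5<p[1]<.6): continue
        print(n,np.round(c),a,np.round(fit(box(.11,.044,.044),[(g,m)],[p[0],p[1],0],yaws=[-.6,-.2,.2,.6]),4))
```

```text
rel t 45.0 p [0.6128 0.1586 0.097 ] F [-0.9  1.2 -0. ] M [-0.02  0.32  0.02] g 1.0
up t 45.6 p [0.5884 0.1563 0.1831] F [ 0.1 -0.1 -0.6] M [-0.04  0.28  0.07] g 1.003
top [218. 140.] 148 [0.6793 0.1742 0.4869 0.3021]
top [154. 223.] 509 [0.4072 0.3801 0.0609 0.8091]
top [223. 225.] 186 [0.3767 0.1443 0.8642 0.3539]
wrist [260. 211.] 8452 [ 0.6638  0.1609 -0.192   0.5151]
```

View pics/p1_d.png

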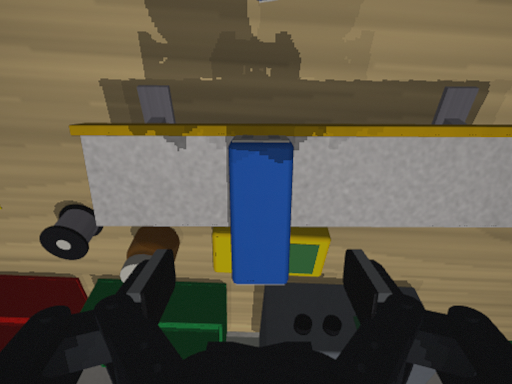

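Run:
```python
from h import *
pick(.4225,.1565,.2,name="p2")
x,zc=lay(.046,h=.0035,name="p2")
```

```text
over t 46.43 p [0.4239 0.1565 0.1698] F [ 0.5 -0.5 -0. ] M [ 0.01  0.02 -0.03] g 0.998
wrist fit [0.4235 0.1574 0.2061 0.9119]
down t 47.73 p [0.4261 0.1587 0.0039] F [ 0.6  0.1 -0.4] M [-0.03 -0.02 -0.03] g 1.003
grip t 48.19 p [0.4258 0.1583 0.0036] F [-1.3 -2.   8.4] M [-0.23  0.19  0.03] g 0.509
lift t 49.17 p [0.4249 0.1577 0.169 ] F [ 0.6 -0.8 -3.3] M [-0.01 -0.02 -0.02] g 0.509
over deck t 50.02 p [0.6024 0.2498 0.167 ] F [ 0.2  0.5 -2.5] M [-0.02  0.54 -0.02] g 0.507
 t 50.66 p [0.6211 0.2512 0.1133] F [ 0.8  0.7 -4. ] M [-0.01  0.55  0.03] g 0.508
deck contact z 0.0035 TCPdeck [0.0272 0.0462 0.0039] [-1.8 -1.7  8.8]
lip contact x 0.015 TCPdeck [0.0182 0.0459 0.005 ] [10.2  0.4 -3.3]
```

View pics/p2_c.png

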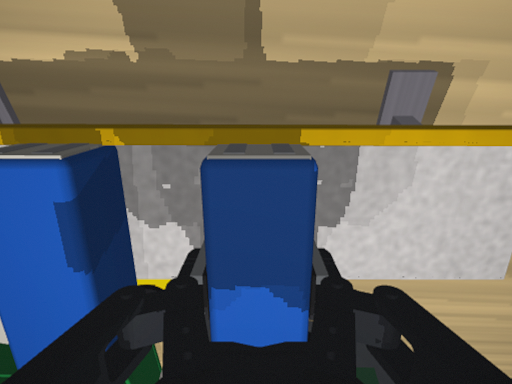

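Run:
```python
from h import *
release(.0165,.046,.0045)
f=grab("wrist","p2_d")
ft=grab("top","p2_t")
for m,c,a in comps(blue(ft)):
    p=toplane(c,ft,.022)
    if not(.3<p[0]<.75 and -.5<p[1]<.6): continue
    print(np.round(c),a,np.round(fit(box(.11,.044,.044),[(ft,m)],[p[0],p[1],0],yaws=[-.6,-.2,.2,.6]),4))
```

```text
rel t 54.5 p [0.6129 0.2508 0.0988] F [-0.4  0.1  0.3] M [-0.03  0.36 -0.07] g 1.001
up t 55.1 p [0.5873 0.2485 0.1845] F [0.3 0.3 0.1] M [-0.02  0.37 -0.01] g 0.999
[218. 152.] 502 [0.6345 0.1725 0.083  0.928 ]
[187. 144.] 196 [0.6689 0.2777 0.73   0.3679]
[154. 223.] 505 [0.4071 0.3814 0.1129 0.8054]
```

View pics/p2_d.png

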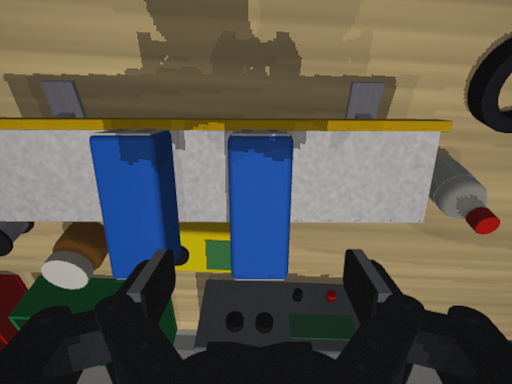

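View pics/p2_t.png

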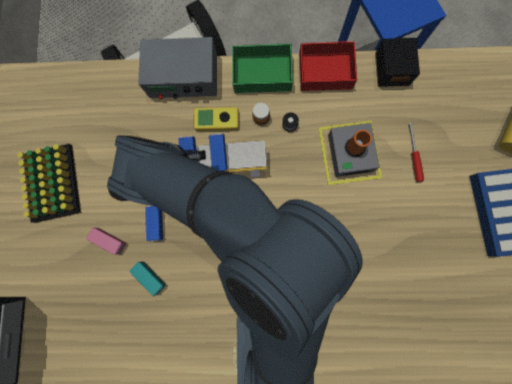

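Run:
```python
from h import *
pick(.406,.38,.08,name="p3")
x,zc=lay(.138,h=.0035,name="p3")
```

```text
over t 56.08 p [0.4074 0.3789 0.1695] F [ 0.9 -1.3 -0.9] M [-0.06 -0.    0.01] g 0.998
wrist fit [0.4071 0.38   0.0731 0.9107]
down t 57.38 p [0.4093 0.3816 0.0037] F [ 0.3  0.5 -0.3] M [ 0.02 -0.01  0.06] g 0.999
grip t 57.84 p [0.4094 0.3811 0.0036] F [ 0.7 -1.6  6.8] M [-0.25  0.03  0.01] g 0.512
lift t 58.83 p [0.4088 0.3801 0.1688] F [-0.6 -0.6 -4.3] M [-0.01 -0.01  0.02] g 0.505
over deck t 59.65 p [0.5971 0.3422 0.1673] F [-0.1  0.8 -2.8] M [-0.    0.55  0.  ] g 0.509
 t 60.28 p [0.6155 0.3436 0.1131] F [ 0.3 -0.3 -4.5] M [-0.01  0.47  0.  ] g 0.51
deck contact z 0.0035 TCPdeck [0.0272 0.1382 0.0039] [-0.   0.4  6.9]
lip contact x 0.013 TCPdeck [0.0182 0.1378 0.0052] [15.1  1.8 -2.8]
```

View pics/p3_c.png

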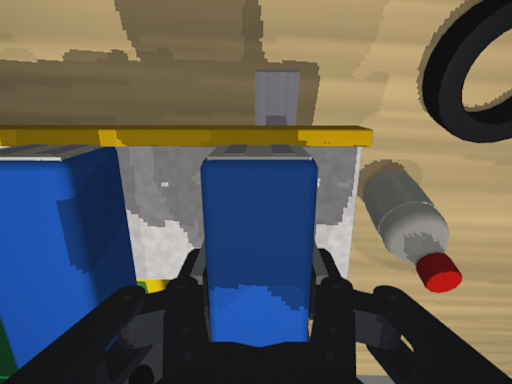

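Run:
```python
from h import *
release(.0165,.138,.0045)
f=grab("wrist","p3_d")
ctrl.move_ptp([.40,.25,.33],down(np.pi));st()
ft=grab("top","p3_t");fs=grab("scene","p3_s2");f=grab("wrist","p3_w2")
for n,g in(("top",ft),("scene",fs)):
    k=ctrl.masks_of(n,"extractor")
    print(n,round(k[0]["conf"],2),np.round(fit(box(.15,.13,.07),[(g,k[0]["region"])],[.63,-.27,.1],yaws=[.05,.11,.2]),4),fitspot(yellowpts(g,rad=.18))[0])
```

```text
rel t 64.38 p [0.6055 0.3426 0.0982] F [-0.8 -0.2 -0.7] M [-0.03  0.34 -0.01] g 1.0
up t 64.97 p [0.5819 0.3404 0.1847] F [-0.6 -0.6 -0.6] M [ 0.03  0.3  -0.04] g 1.005
 t 65.99 p [0.4008 0.2495 0.3291] F [ 0.2 -0.4  0. ] M [-0.04  0.04 -0.01] g 0.995
top 0.82 [ 0.6306 -0.2672  0.1064  0.7846] [ 0.63308325 -0.26762517  0.11073826  0.00320625]
scene 0.94 [ 0.632  -0.2669  0.0784  0.8399] [ 0.63282332 -0.2687851   0.11000365  0.00274573]
```

View pics/p3_d.png

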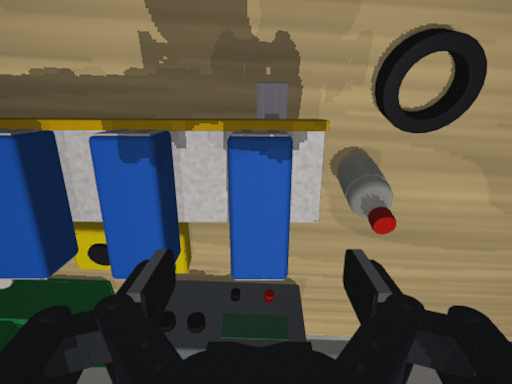

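View pics/p3_s2.png

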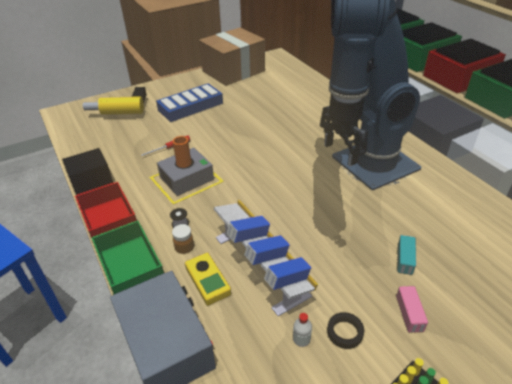

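View pics/p3_w2.png

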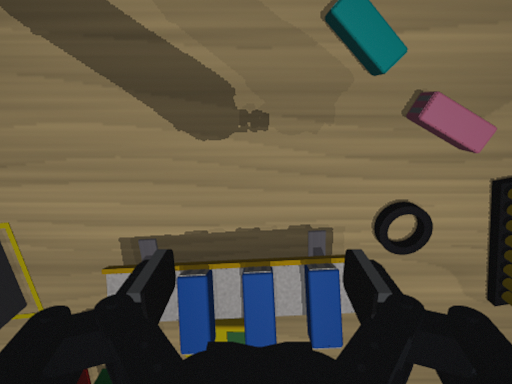

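View pics/p3_t.png

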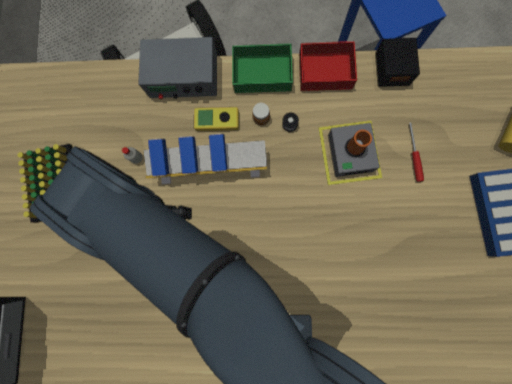

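Run:
```python
from h import *
B=box(.11,.044,.044)
for n in("top","scene"):
    g=grab(n); ms=[m for m in ctrl.masks_of(n,"pack_a") if m["conf"]>.3]
    for sl in(-.046,.046,.138):
        c0=proj(deck(.015,sl,.03),g)[0]
        k=min(ms,key=lambda m:np.hypot(*(np.array(m["pixel"])-c0)))
        if np.hypot(*(np.array(k["pixel"])-c0))>15: print(n,sl,"no mask");continue
        mm=k["region"]
        def cost(v):
            P=place(B,v[0],v[1],v[2])@DR.T+[*DK,.09]
            q=hullmask(P,g,mm.shape);return 1-np.minimum(q,mm).sum()/np.maximum(q,mm).sum()
        s=np.array([.015,sl,0.]);r=minimize(cost,s,method='Nelder-Mead',options=dict(initial_simplex=np.vstack([s,s+[.01,0,0],s+[0,.01,0],s+[0,0,.1]])))
        print(n,sl,r.x.round(4),round(1-r.fun,3))
    d=ctrl.masks_of(n,"pipe");d and print("pipe",np.round(fit(cyl(.026,.095),[(g,d[0]["region"])],[.632,-.268,0],z=.07),4))
    a=g["color"];c=proj(deck(.015,.046,.03),g)[0].astype(int);cv2.imwrite(f"pics/f_{n}.png",cv2.resize(a[c[1]-55:c[1]+55,c[0]-70:c[0]+70],None,fx=5,fy=5,interpolation=cv2.INTER_CUBIC)[:,:,::-1])
```

```text
top -0.046 [ 0.0167 -0.0447 -0.0016] 0.93
top 0.046 [0.0146 0.0454 0.0027] 0.933
top 0.138 [ 0.0145  0.1385 -0.0216] 0.926
pipe [ 0.6319 -0.2677  0.1145  0.8067]
scene -0.046 [ 0.0141 -0.0458  0.0354] 0.909
scene 0.046 [0.0137 0.0461 0.082 ] 0.896
scene 0.138 [0.0153 0.1387 0.0606] 0.889
pipe [ 0.6329 -0.2681  0.1276  0.9542]
```

View pics/f_top.png

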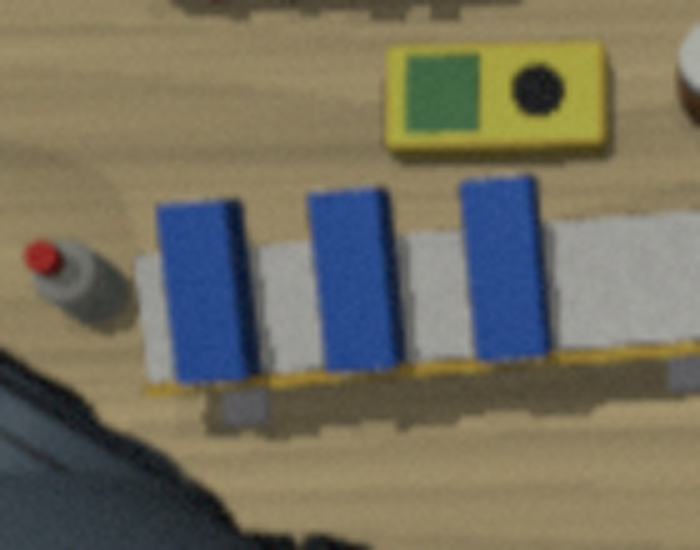

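View pics/f_scene.png

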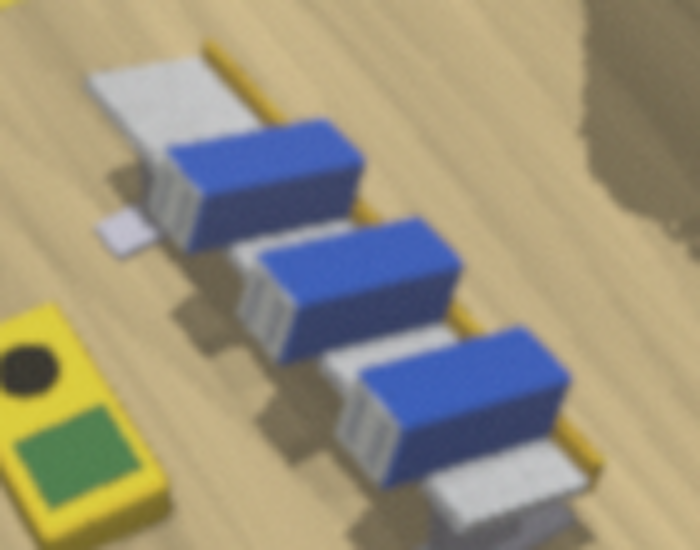

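Run:
```python
from h import *
st();print(ctrl.hand_in())
```

```text
t 66.54 p [0.4    0.2501 0.3299] F [-0.3 -0.1  0.3] M [-0.02  0.05 -0.04] g 0.999
the job is handed in; nothing more can be done
None
```

The job is done and was handed in at 66.5 s of the 208 s allowed. No verdict is reported, so what follows rests on my own measurements.

- **Extractor:** I slid it into the yellow outline with two low pushes. The clear views before fitting the pipe put it within about 3 mm of centre and about 1° of square. The last scene-camera fit read about 2° out, probably because the pipe confused it. The extractor did not tip.
- **Pipe:** I pushed it onto the spigot until it stopped at 34 N. The height there put its lower end on the extractor's top (about 69.7 mm against 70 mm), and the last fits show it still over the spigot.
- **Packs:** Three blue packs were on the bench and no fourth was visible. All three lie side by side on the ledge at y = -46, +46 and +138 mm, each lowered until it touched the deck and then slid down to the yellow lip with at least 10 N of contact.
- **Pack checks:** The last fits put their centres 13.7 to 16.7 mm up the slope, against 15 mm for full contact. That is within the camera error. The top camera shows them straight to about 1°. The scene camera reads 2 to 5° of twist, but with poorer fits, and the close-up pictures look straight.
- **Bystanders:** I did not touch the pink and turquoise look-alikes or the other things on the bench. I saw no sign of anything having been knocked aside.

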